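Turn the backwards caddy insert round

TASK

One of the two steel brush caddies on the grooming table has its bamboo insert in back to front: the insert's cut-down end stands against the caddy's high end wall instead of at the caddy's low lip. Lift that insert clear of its caddy, turn it half a turn and lower it back, fully home, so that its cut-down end is at the low lip. Do not let go of it in the air, and leave the insert in the other caddy where it is.

Things in the scene. Friction and masses are not known exactly. Their poses are not given: they have to be found in the camera images.
- caddy: Steel open box, one of two alike, fixed to the table, holding the backwards insert. Floor 5 mm thick. Inside 156 x 116 mm (x by y) at the floor; 4 mm walls lean out to 168 x 128 mm at the rim, 45 mm above the table. The end at +x is a low lip only 17 mm above the table; the other three walls are high. Origin: centre of underside, on the table; z up, x lengthwise towards the low lip.
- insert: Bamboo tray in it, back to front: 150 x 110 mm (x by y), 38 mm high, walls, floor 5 mm, 0.2-0.4 kg, 3 mm play, origin 5 mm above the caddy's. End at +x cut down to 12 mm, that half one open bay; the -x half has two pockets, high end. Handle: central square post 26 x 26 mm, faces square to x and y, top 100 mm above underside; grip its top 40 mm. Origin: centre of underside; z up, x to cut-down end.
- insert_bay (a point): Point on that insert in the middle of its open bay, on the axis 45 mm from its origin towards the cut-down end (+x), 5 mm above its underside.
- other_insert: The same kind of insert, the right way round in the other caddy and with a small steel comb lying in its bay; to be left alone. Origin: centre of its underside; x towards its cut-down end.
Mind the look-alikes: they are no part of the job. Leave any blue or green look-alike of the insert alone.

How it is judged (in metres and radians):
On the way:
1. the insert is lifted clear of its caddy, its underside above the high rim (z of insert in the frame of caddy above 0.045 m), for 0.2 s.
At the end, for the whole second after the job is handed in: The insert rests level (0.1 rad) in its caddy, turned round: bay point over 35 mm from the caddy's origin towards the low lip, origin within 12 mm of the caddy's in plan and under 12 mm above it (home: 5 mm). The other insert is within 15 mm of its start (x of insert_bay in the frame of caddy above 0.035 m and horizontal distance between insert and caddy below 0.012 m and z of insert in the frame of caddy below 0.012 m and angle between insert's own z axis and vertical below 0.1 rad and linear speed of insert below 0.02 m/s and angular speed of insert below 0.1 rad/s and distance of other_insert from where it was at the start of the episode below 0.015 m); the robot touches nothing.
It fails at once if the insert is let go while its underside is over 25 mm above the caddy's (more than 20 mm above its seat) (z of insert in the frame of caddy above 0.025 m and contact force between the fingers and insert below 0.02 N).
It fails at once if the other insert is moved more than 15 mm (distance of other_insert from where it was at the start of the episode above 0.015 m).
It also fails if it takes over 38 s, if anything falls off the work surface, if the arm or the gripper's body presses on something with over 40 N, if the wrist force passes 120 N, or if a joint passes its speed limit or range.

ROBOT

A 6-joint arm with a two-finger parallel gripper is mounted at the origin on the work surface. World frame = base frame: x ahead of the robot, y to its left, z up, the work surface at z = 0. Lengths are in mm, angles in rad, forces in N, time in s.
With the tool pointing down it reaches from about 350 to 800 mm from the base axis. Payload 7.3 kg.
Tool frame: the origin (TCP) lies on the centre line of the jaws, within the pads' length; the fingertips stand 19 mm ahead of it and the grasp point (between the pads) is the TCP (robot.tip_reach is the distance from the TCP to the fingertips, in mm); z points along the fingers, y is the direction in which the jaws open and shut (so a half turn about z gives the same grasp; the last joint's range is limited). The gripper opens to 85 mm and grips with 20 to 120 N. Pads are 22 mm wide; open, the fingers measure 114 mm over their backs; the gripper's body (76 mm by 85 mm) begins 54 mm behind the grasp point. The pads swing forward as they close: fully open they stand 13 mm farther back than shut.
Start: joints at [-1.302, 0.342, 1.524, -0, 1.275, -0.146], TCP at [211.602, -480.487, 250.322] pointing down, gripper open.
Joint ranges: [-2.53, 2.53], [-0.77, 2.02], [0.04, 2.7], [-1, 4.14], [0.28, 2.66], [-3.11, 3.11]. Speed limits (rad/s): [2.57, 2.57, 3.14, 3.14, 3.14, 3.14].

INTERFACE

Orientations are given as a rotation vector (axis times angle).
In Python, from bench import read_state, vision, workorder, robot gives the robot as it stands.
- The arm moves only by the shell command python3 -m pendant 'ROWS'. ROWS is a JSON object of lists of equal length, an entry for each row: "fingers": the opening, from -1 (shut) to 1 (fully open), so that 0 is half open; "linear": the shift along the tool's x, y, z in mm, a list of three; "angular": the turn, a rotation vector about the tool's x, y, z in degrees, a list of three. In form: {"fingers": [fingers, ...], "linear": [[dx, dy, dz], ...], "angular": [[rx, ry, rz], ...]}. A call has 1 to 12 rows; each row shifts and turns the commanded pose from where the row before left it, along the tool's axes as they then stand; what a row does not reach is not made up. A row lasts 1/12 s, in which the tool goes at most 41.7 mm and 7.16 degrees, less where a joint would pass 70% of its speed; a pose out of reach is approached as far as the arm can. A call is refused whole if a number of a shift passes 41.7 or a number of a turn 7.16, either way. A call with a gripper value outside its range is refused whole. The fingers move at their own pace and stop on an object; the grip force is fixed at half the most. Time passes only in rows, so rows that do not move let the fingers close. It gives the time, the measured TCP pose, the force and the opening at its end, in the units of the state.
- read_state(): the state, without advancing time (a new reading comes with each control period).
- vision.snapshot(name): name is "scene" or "top"; returns a dict with "color" (420x560x3 uint8, red, green, blue), "range_z" (420x560 float32, mm along the optical axis (not along the pixel's ray), 0 where there is no reading), "mtx" (3x3 intrinsics, pixels), "pose" (4x4, takes a point from camera to world coordinates). Camera axes: x right, y up, looking along -z (the intrinsics and any distortion apply to the point x, -y, -z); pixel columns grow to the right and rows downward; lengths in mm; the calibration is good to about 2 mm. A picture is of the moment at which its call begins.
- workorder.job_done(): hands the job in, once; it reports no verdict.
The state is a dict: "clock": time; "q": joint angles; "qvel": joint speeds; "joint_efforts": joint torques, N m; "tcp_pos": TCP position; "ee_rot": TCP orientation; "wrist_force": force on the tool from outside, world axes, zero at the start; "moment": the same for the moment, N m; "opening": finger opening in mm.
Only numpy, scipy, OpenCV 4.12 (cv2) and the standard library are available. Lean on these libraries where they do the work, as an engineer would, in place of code of your own. Each camera call takes 0.05 s, during which the arm holds its last target.

## Working session

There is one attempt and no reset: what is moved stays moved. The work goes in short steps, Python scripts to look and compute and a shell command to move; the robot and the scene stay as the last step left them, time stands still between calls to the robot, and variables do not carry over. Pictures are saved under pics/ and viewed, and the job is handed in when it is done.

```bash
ls; mkdir -p pics; cat > h.py <<'E'
import numpy as np,cv2
from bench import read_state,vision,workorder,robot
def snap(n,f):
    s=vision.snapshot(n); cv2.imwrite('pics/'+f,s['color'][:,:,::-1]); np.savez('pics/'+f+'.npz',**s); return s
def pts(s):
    z=s['range_z'].astype(float);K=s['mtx'];v,u=np.mgrid[0:z.shape[0],0:z.shape[1]]
    x=(u-K[0,2])/K[0,0]*z;y=(v-K[1,2])/K[1,1]*z
    P=np.stack([x,-y,-z,np.ones_like(z)],-1)@s['pose'].T
    P=P[...,:3];P[z==0]=np.nan;return P
E
python3 - <<'E'
from h import *
for n in('scene','top'):
    s=snap(n,n+'0.png');print(n,s['mtx'],s['pose'])
print(read_state())
E
```

```text
pics
scene [[493.83580814   0.         278.4020196 ]
 [  0.         493.83580814 215.91369678]
 [  0.           0.           1.        ]] [[-8.72792274e-01 -3.00230386e-01  3.84831602e-01  9.53532133e+02]
 [ 4.87928623e-01 -5.57072506e-01  6.72008841e-01  8.13517580e+02]
 [ 1.26216314e-02  7.74294478e-01  6.32699578e-01  7.92971085e+02]
 [ 0.00000000e+00  0.00000000e+00  0.00000000e+00  1.00000000e+00]]
top [[458.39921182   0.         291.27913496]
 [  0.         458.39921182 214.50957207]
 [  0.           0.           1.        ]] [[ 2.42836587e-02  9.95474797e-01 -9.18707402e-02  4.00117248e+02]
 [-9.99703033e-01  2.39935903e-02 -4.26069138e-03  2.25546759e+01]
 [-2.03710199e-03  9.19469228e-02  9.95761826e-01  1.03045977e+03]
 [ 0.00000000e+00  0.00000000e+00  0.00000000e+00  1.00000000e+00]]
{'clock': 0.1, 'q': array([-1.30200510e+00,  3.42618816e-01,  1.52492409e+00, -4.80860773e-06,
        1.27541746e+00, -1.45967057e-01]), 'qvel': array([ 0.00013869, -0.00184076, -0.00287619, -0.00146748, -0.00033171,
        0.00039361]), 'joint_efforts': array([ 2.56646606e-03, -4.34447193e+01, -2.46490359e+01, -1.46156708e-04,
        4.72803775e-03,  6.45827959e-05]), 'tcp_pos': array([ 211.50264792, -480.14191942,  249.71230878]), 'ee_rot': array([-3.07294452e+00, -6.46562207e-01,  1.39004522e-04]), 'wrist_force': array([-0.0394603 ,  0.01888464,  0.84281399]), 'moment': array([ 0.01413366,  0.04874005, -0.04427519]), 'opening': 85.52327714490616}
```

View pics/scene0.png

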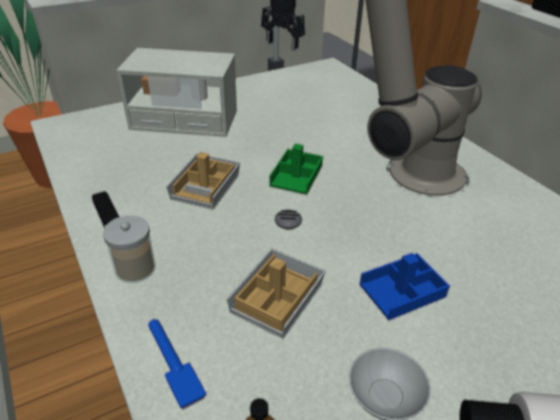

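View pics/top0.png

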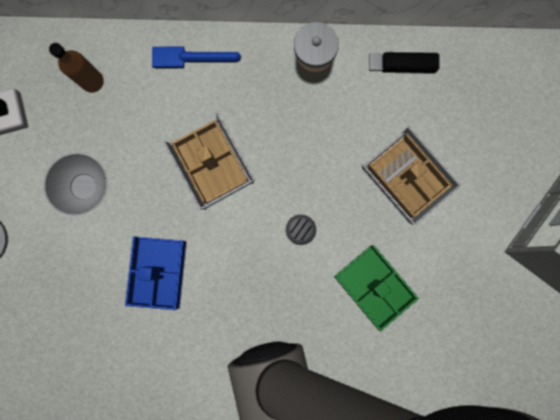

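The caddy without the comb is at about (212,163) in the top view and (277,290) in the scene view. The one with the comb is at (410,175) in the top view. Next I zoom in on both and measure.

```bash
python3 - <<'E'
from h import *
s=dict(np.load('pics/top0.png.npz'));c=s['color'][:,:,::-1]
a=cv2.resize(c[105:220,155:265],None,fx=3.6,fy=3.6,interpolation=cv2.INTER_CUBIC)
b=cv2.resize(c[115:230,355:465],None,fx=3.6,fy=3.6,interpolation=cv2.INTER_CUBIC)
cv2.imwrite('pics/z1.png',np.hstack([a,b]))
P=pts(s)
h=P[105:220,155:265,2]
hv=np.clip(np.nan_to_num(h)/110*255,0,255).astype(np.uint8)
s2=dict(np.load('pics/scene0.png.npz'));d=s2['color'][240:345,215:335,::-1]
cv2.imwrite('pics/z2.png',np.hstack([cv2.resize(cv2.applyColorMap(hv,cv2.COLORMAP_JET),(396,414),interpolation=0),cv2.resize(d,(396,414),interpolation=2)]))
E
```

```text
(no output)
```

View pics/z1.png

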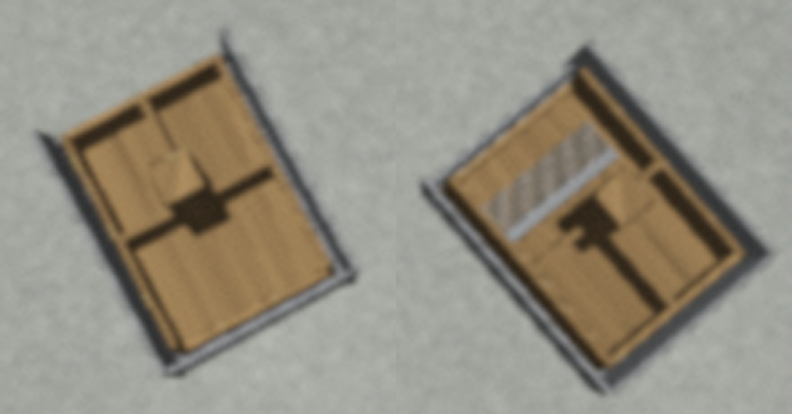

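View pics/z2.png

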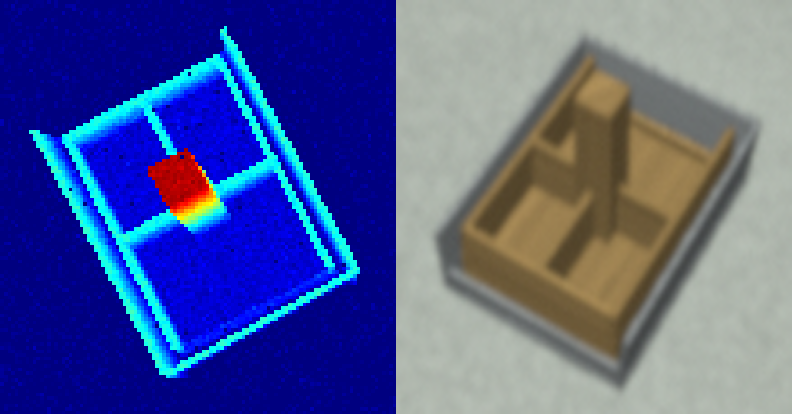

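```bash
python3 - <<'E'
from h import *
s=dict(np.load('pics/top0.png.npz'));P=pts(s)[105:220,155:265]
z=P[...,2]
print('table z',np.nanmedian(P[:10,:10,2]),P[:10,-10:,2].mean())
m=z>98;print('post n',m.sum(),np.median(z[m]))
q=P[m][:,:2].astype(np.float32);print('post rect',cv2.minAreaRect(q))
from scipy import stats
# rim mask, components
r=((z>36)&(z<52)).astype(np.uint8)
for lo,hi in((41,52),(36,52)):
    r=((z>lo)&(z<hi));print(lo,hi,cv2.minAreaRect(P[r][:,:2].astype(np.float32)))
# post axis direction known approx; project to local frame
import math
for m2,n in(((z>98),'post'),):
    pass
rc=cv2.minAreaRect(P[(z>41)&(z<52)][:,:2].astype(np.float32))
box=cv2.boxPoints(rc);print(box)
e=[box[(i+1)%4]-box[i] for i in range(2)]
for v in e: print(np.linalg.norm(v),np.degrees(np.arctan2(v[1],v[0])))
E
```

```text
table z -0.3817217930293282 -0.6113800676303868
post n 163 104.25671501803174
post rect ((606.4708862304688, 209.5870819091797), (26.626346588134766, 25.763044357299805), 31.56722640991211)
41 52 ((605.65966796875, 210.24267578125), (174.4457550048828, 135.42251586914062), 30.51049041748047)
36 52 ((605.6666259765625, 210.23092651367188), (174.4457550048828, 135.4498291015625), 30.51049041748047)
[[496.1373  224.29565]
 [564.8907  107.62427]
 [715.182   196.1897 ]
 [646.42865 312.86108]]
135.42245 -59.489544
174.44574 30.510487
```

The backwards insert has its pockets at the low lip. The caddy centre is about (605.7, 210.2) mm with the lip at +30.5°. The post is at (606.5, 209.6) with its top at z≈105. I'll rotate to yaw 30.5° and travel at z=250.

```bash
python3 -m pendant '{"fingers":[1,1,1,1,1,1,1,1,1,1,1,1],"linear":[[0,0,0],[15,-8.5,0],[30,-17,0],[30,-17,0],[30,-17,0],[30,-17,0],[30,-17,0],[30,-17,0],[30,-17,0],[30,-17,0],[30,-17,0],[30,-17,0]],"angular":[[0,0,-6.7],[0,0,0],[0,0,0],[0,0,0],[0,0,0],[0,0,0],[0,0,0],[0,0,0],[0,0,0],[0,0,0],[0,0,0],[0,0,0]]}'
```

```text
clock: 1.1
tcp_pos: [393.0, -165.2, 250.2]
ee_rot: [-3.031, -0.825, 0.0]
wrist_force: [1.0, 0.1, 0.2]
opening: 85.0
```

```bash
cat > d.py <<'E'
from h import *
import sys
from scipy.spatial.transform import Rotation as R
t=read_state();M=R.from_rotvec(t['ee_rot']).as_matrix()
g=np.array([float(a) for a in sys.argv[1:4]])
print('t',t['clock'],'pos',t['tcp_pos'].round(1),'yawx',np.degrees(np.arctan2(M[1,0],M[0,0])).round(2),'z',M[:,2].round(3),'q',t['q'].round(2),'F',t['wrist_force'].round(1),'open',round(t['opening'],1))
print('to go tool',(M.T@(g-t['tcp_pos'])).round(1))
E
python3 d.py 606.5 209.6 250
```

```text
t 1.1 pos [ 393.  -165.2  250.2] yawx 30.46 z [-0.  0. -1.] q [-0.58  0.16  1.77 -0.    1.21  0.46] F [1.  0.1 0.2] open 85.0
to go tool [ 3.741e+02 -2.148e+02  1.000e-01]
```

```bash
python3 -m pendant '{"fingers":[1,1,1,1,1,1,1,1,1,1,1,1],"linear":[[32,-18.4,0],[32,-18.4,0],[32,-18.4,0],[32,-18.4,0],[32,-18.4,0],[32,-18.4,0],[32,-18.4,0],[32,-18.4,0],[32,-18.4,0],[32,-18.4,0],[32,-18.4,0],[22,-12.4,0]],"angular":[[0,0,0],[0,0,0],[0,0,0],[0,0,0],[0,0,0],[0,0,0],[0,0,0],[0,0,0],[0,0,0],[0,0,0],[0,0,0],[0,0,0]]}'; python3 d.py 606.5 209.6 250
```

```text
clock: 2.1
tcp_pos: [606.6, 210.9, 249.4]
ee_rot: [-3.03, -0.828, 0.001]
wrist_force: [-0.2, -0.6, 0.0]
opening: 85.4
t 2.1 pos [606.6 210.9 249.4] yawx 30.56 z [-0.001  0.    -1.   ] q [0.22 0.56 1.17 0.   1.41 1.25] F [-0.2 -0.6  0. ] open 85.4
to go tool [-0.8  1.  -0.6]
```

```bash
python3 -m pendant '{"fingers":[1,1,1,1,1,1,1,1],"linear":[[-0.8,1,10],[0,0,25],[0,0,30],[0,0,30],[0,0,30],[0,0,22],[0,0,12],[0,0,6]],"angular":[[0,0,0],[0,0,0],[0,0,0],[0,0,0],[0,0,0],[0,0,0],[0,0,0],[0,0,0]]}'; python3 d.py 606.5 209.6 84
python3 - <<'E'
from h import *
s=snap('scene','a1.png');c=s['color'][200:345,200:360,::-1]
cv2.imwrite('pics/a1z.png',cv2.resize(c,None,fx=4,fy=4,interpolation=2))
E
```

```text
clock: 2.77
tcp_pos: [604.6, 205.8, 82.8]
ee_rot: [-3.031, -0.825, 0.007]
wrist_force: [0.4, 0.9, 0.9]
opening: 85.5
t 2.7667 pos [604.6 205.8  82.8] yawx 30.44 z [-0.004 -0.001 -1.   ] q [ 0.21  0.71  1.38 -0.    1.05  1.25] F [0.4 0.9 0.9] open 85.5
to go tool [ 3.6 -2.3 -1.2]
```

View pics/a1z.png

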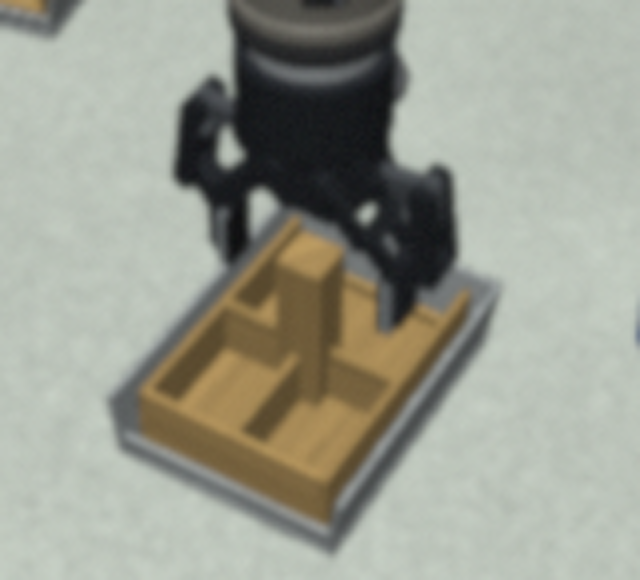

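The fingers straddle the post, which is at about (310,260) in the crop. The TCP has drifted about 4 mm, so I correct that before closing.

```bash
python3 d.py 606.5 209.6 84; python3 -m pendant '{"fingers":[1,1],"linear":[[0,0,0],[0,0,0]],"angular":[[0,0,0],[0,0,0]]}'; python3 d.py 606.5 209.6 84
```

```text
t 2.8167 pos [604.9 206.   83.1] yawx 30.45 z [-0.003 -0.001 -1.   ] q [ 0.21  0.71  1.38 -0.    1.05  1.25] F [-0.6 -0.3 -0.1] open 85.2
to go tool [ 3.2 -2.3 -0.9]
clock: 2.98
tcp_pos: [606.8, 206.6, 86.9]
ee_rot: [3.031, 0.825, 0.004]
wrist_force: [0.2, 0.9, 0.2]
opening: 85.0
t 2.9833 pos [606.8 206.6  86.9] yawx 30.46 z [ 0.003  0.    -1.   ] q [ 0.21  0.7   1.38 -0.    1.05  1.25] F [0.2 0.9 0.2] open 85.0
to go tool [ 1.2 -2.7  2.9]
```

```bash
python3 -m pendant '{"fingers":[1,1,1],"linear":[[1,-2.6,2],[0,0,0],[0,0,0]],"angular":[[0,0,0],[0,0,0],[0,0,0]]}'; python3 d.py 606.5 209.6 84
```

```text
clock: 3.23
tcp_pos: [605.7, 209.6, 84.1]
ee_rot: [3.031, 0.826, 0.002]
wrist_force: [-0.6, 0.4, -0.5]
opening: 85.3
t 3.2333 pos [605.7 209.6  84.1] yawx 30.49 z [ 0.001  0.    -1.   ] q [ 0.21  0.71  1.38 -0.    1.05  1.25] F [-0.6  0.4 -0.5] open 85.3
to go tool [0.7 0.5 0.1]
```

Aligned, so I close the gripper.

```bash
python3 -m pendant '{"fingers":[-1,-1,-1,-1,-1,-1,-1,-1,-1,-1],"linear":[[0,0,0],[0,0,0],[0,0,0],[0,0,0],[0,0,0],[0,0,0],[0,0,0],[0,0,0],[0,0,0],[0,0,0]],"angular":[[0,0,0],[0,0,0],[0,0,0],[0,0,0],[0,0,0],[0,0,0],[0,0,0],[0,0,0],[0,0,0],[0,0,0]]}'; python3 d.py 606.5 209.6 84
python3 - <<'E'
from h import *
s=snap('scene','a2.png');c=s['color'][200:345,200:360,::-1]
cv2.imwrite('pics/a2z.png',cv2.resize(c,None,fx=4,fy=4,interpolation=2))
E
```

```text
clock: 4.07
tcp_pos: [605.6, 209.2, 83.4]
ee_rot: [3.031, 0.825, 0.001]
wrist_force: [0.7, -1.1, 2.6]
opening: 25.4
t 4.0667 pos [605.6 209.2  83.4] yawx 30.46 z [ 0. -0. -1.] q [ 0.21  0.71  1.38 -0.    1.05  1.25] F [ 0.7 -1.1  2.6] open 25.4
to go tool [ 0.9  0.1 -0.6]
```

View pics/a2z.png

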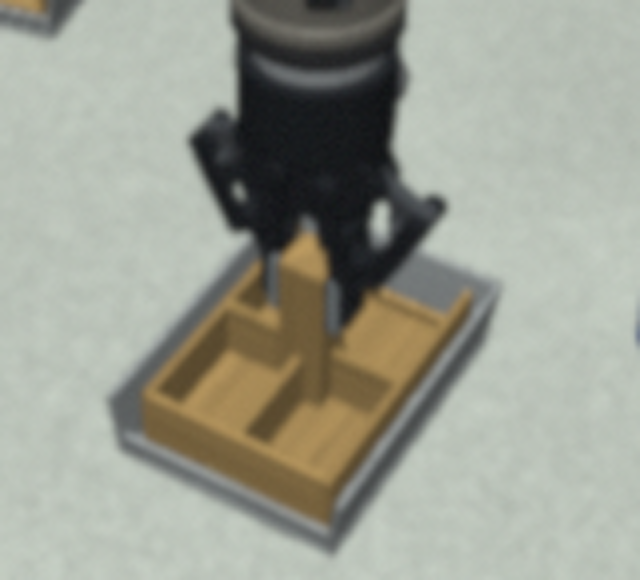

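Gripped at an opening of 25.4 mm. Now I lift.

```bash
python3 -m pendant '{"fingers":[-1,-1,-1,-1,-1,-1,-1,-1,-1,-1,-1,-1],"linear":[[0,0,-3],[0,0,-6],[0,0,-8],[0,0,-10],[0,0,-12],[0,0,-12],[0,0,-12],[0,0,-12],[0,0,-12],[0,0,-8],[0,0,-5],[0,0,0]],"angular":[[0,0,0],[0,0,0],[0,0,0],[0,0,0],[0,0,0],[0,0,0],[0,0,0],[0,0,0],[0,0,0],[0,0,0],[0,0,0],[0,0,0]]}'; python3 d.py 606.5 209.6 184
python3 - <<'E'
from h import *
s=snap('scene','a3.png');c=s['color'][160:345,200:380,::-1]
cv2.imwrite('pics/a3z.png',cv2.resize(c,None,fx=3.2,fy=3.2,interpolation=2))
E
```

```text
clock: 5.12
tcp_pos: [606.0, 209.5, 185.1]
ee_rot: [3.031, 0.825, 0.004]
wrist_force: [0.1, 0.1, -3.3]
opening: 25.5
t 5.1167 pos [606.  209.5 185.1] yawx 30.47 z [ 0.003  0.001 -1.   ] q [ 0.21  0.61  1.27 -0.    1.26  1.25] F [ 0.1  0.1 -3.3] open 25.5
to go tool [0.5 0.2 1.1]
```

View pics/a3z.png

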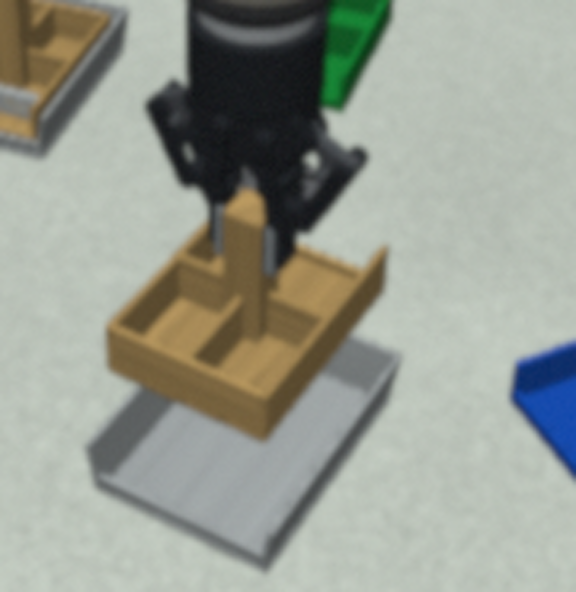

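The insert hangs level and clear of the caddy, and the lip is towards the scene camera at about (180,540) in the crop. I turn it 180° using negative rz, so joint 6 goes from 1.25 to -1.89.

```bash
python3 -m pendant '{"fingers":[-1,-1,-1,-1,-1,-1,-1,-1,-1,-1,-1,-1],"linear":[[0,0,0],[0,0,0],[0,0,0],[0,0,0],[0,0,0],[0,0,0],[0,0,0],[0,0,0],[0,0,0],[0,0,0],[0,0,0],[0,0,0]],"angular":[[0,0,-2],[0,0,-4],[0,0,-6],[0,0,-6],[0,0,-6],[0,0,-6],[0,0,-6],[0,0,-6],[0,0,-6],[0,0,-6],[0,0,-6],[0,0,-6]]}'; python3 d.py 606 209.5 185;  python3 -m pendant '{"fingers":[-1,-1,-1,-1,-1,-1,-1,-1,-1,-1,-1,-1],"linear":[[0,0,0],[0,0,0],[0,0,0],[0,0,0],[0,0,0],[0,0,0],[0,0,0],[0,0,0],[0,0,0],[0,0,0],[0,0,0],[0,0,0]],"angular":[[0,0,-6],[0,0,-6],[0,0,-6],[0,0,-6],[0,0,-6],[0,0,-6],[0,0,-6],[0,0,-6],[0,0,-6],[0,0,-6],[0,0,-6],[0,0,-6]]}'; python3 d.py 606 209.5 185
```

```text
clock: 6.17
tcp_pos: [604.9, 209.2, 182.2]
ee_rot: [-2.086, -2.348, 0.003]
wrist_force: [-0.6, -0.9, -3.0]
opening: 25.1
t 6.1667 pos [604.9 209.2 182.2] yawx 96.76 z [-0.002 -0.001 -1.   ] q [ 0.21  0.61  1.28 -0.    1.26  0.1 ] F [-0.6 -0.9 -3. ] open 25.1
to go tool [ 0.2  1.1 -2.8]
clock: 7.17
tcp_pos: [605.0, 209.2, 182.2]
ee_rot: [-0.307, -3.125, 0.001]
wrist_force: [-0.4, 0.0, -2.8]
opening: 25.4
t 7.1667 pos [605.  209.2 182.2] yawx 168.76 z [-0.002 -0.001 -1.   ] q [ 0.21  0.61  1.28 -0.    1.26 -1.16] F [-0.4  0.  -2.8] open 25.4
to go tool [-1.   0.5 -2.8]
```

```bash
python3 -m pendant '{"fingers":[-1,-1,-1,-1,-1,-1,-1,-1,-1,-1,-1],"linear":[[0,0,0],[0,0,0],[0,0,0],[0,0,0],[0,0,0],[0,0,0],[0,0,0],[0,0,0],[0,0,0],[0,0,0],[0,0,0]],"angular":[[0,0,-6],[0,0,-6],[0,0,-6],[0,0,-6],[0,0,-6],[0,0,-6],[0,0,-4],[0,0,-1.8],[0,0,0],[0,0,0],[0,0,0]]}'
python3 d.py 606 209.5 185
python3 - <<'E'
from h import *
s=snap('scene','a4.png');c=s['color'][160:345,200:380,::-1]
t=snap('top','a5.png');d=t['color'][80:240,140:290,::-1]
cv2.imwrite('pics/a4z.png',np.hstack([cv2.resize(c,(400,420),interpolation=2),cv2.resize(d,(394,420),interpolation=2)]))
E
```

```text
clock: 8.08
tcp_pos: [605.2, 209.3, 182.8]
ee_rot: [0.818, -3.032, 0.0]
wrist_force: [-0.6, 0.7, -3.1]
opening: 25.5
t 8.0833 pos [605.2 209.3 182.8] yawx -149.8 z [-0.001 -0.    -1.   ] q [ 0.21  0.61  1.28 -0.    1.26 -1.88] F [-0.6  0.7 -3.1] open 25.5
to go tool [-0.8 -0.2 -2.2]
```

View pics/a4z.png

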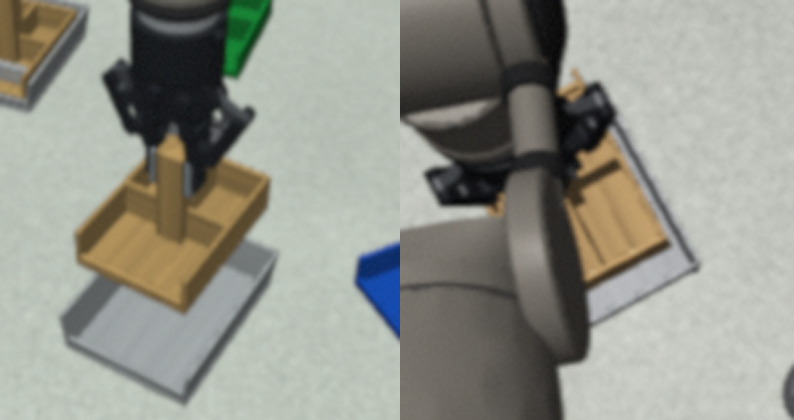

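The cut-down end now points at the lip. Before lowering, I measure how well the insert is centred over the caddy.

```bash
python3 - <<'E'
from h import *
def loc(f):
    s=dict(np.load('pics/'+f+'.npz'));P=pts(s);a=np.radians(30.5)
    d=P-np.array([605.7,210.2,0]);X=d[...,0]*np.cos(a)+d[...,1]*np.sin(a);Y=-d[...,0]*np.sin(a)+d[...,1]*np.cos(a)
    hsv=cv2.cvtColor(s['color'],cv2.COLOR_RGB2HSV)
    b=(hsv[...,1]>80)&(hsv[...,0]>8)&(hsv[...,0]<28)&(np.abs(X)<110)&(np.abs(Y)<90)
    return X,Y,P[...,2],b
pc=lambda v:np.percentile(v,[0.5,2,50,98,99.5]).round(1)
for f in('scene0.png','a3.png','a4.png','top0.png'):
    X,Y,Z,b=loc(f);zb=Z[b];print(f,'bamboo z',pc(zb))
    top=np.percentile(zb,99.5);u=top-100
    m=b&(Z<u+45)
    print(' X',pc(X[m]),'Y',pc(Y[m]))
    # side wall tops
    w=b&(abs(Z-u-38)<2.5)
    if w.sum()>20:
        q=np.c_[X[w],Y[w]].astype(np.float32);print(' walltops rect',cv2.minAreaRect(q),w.sum())
    p=b&(Z>u+97);print(' post',np.median(X[p]).round(1),np.median(Y[p]).round(1),p.sum())
    # caddy rim
    r=(~b)&(abs(X)<100)&(abs(Y)<80)&(Z>40)&(Z<50)
    if r.sum()>20: print(' rim',pc(X[r]),pc(Y[r]))
E
```

```text
scene0.png bamboo z [  6.4   7.4  29.  104.  105.6]
 X [-71.5 -69.3  18.   76.7  77.3] Y [-56.8 -55.2   0.4  52.3  53. ]
 walltops rect ((3.9826202392578125, -2.2139511108398438), (109.86587524414062, 147.08665466308594), 89.2692642211914) 438
 post 3.1 -2.4 106
 rim [-87.1 -86.2 -28.7  83.9  87.5] [-70.9 -69.8 -13.2  65.6  66.3]
a3.png bamboo z [108.4 109.4 129.  205.5 207.5]
 X [-69.6 -67.1  22.6  77.5  78. ] Y [-53.5 -52.5   6.6  54.2  54.5]
 walltops rect ((6.495536804199219, 0.2758331298828125), (144.75611877441406, 108.3781509399414), 0.02449912205338478) 431
 post 6.3 -2.1 101
 rim [-86.7 -85.1  26.6  85.   86.9] [-70.  -69.5  62.3  65.8  65.9]
a4.png bamboo z [105.7 106.6 117.8 203.1 205.6]
 X [-72.3 -71.2  13.6  74.7  75.7] Y [-53.2 -52.3   7.4  54.6  55.1]
 walltops rect ((2.5463180541992188, 0.7771949768066406), (108.32807159423828, 147.0416717529297), 89.53217315673828) 235
 post 6.6 -1.4 88
 rim [-87.  -85.4  24.4  85.3  86.2] [-70.4 -69.7  62.7  65.9  66.3]
top0.png bamboo z [  5.    6.1  11.1 104.7 106.3]
 X [-73.5 -71.6  -2.2  72.   73.6] Y [-53.8 -52.2   1.6  53.2  58.8]
 walltops rect ((0.46514892578125, -0.02716064453125), (108.55033111572266, 148.28773498535156), 89.25244903564453) 330
 post -0.2 -0.0 121
 rim [-86.7 -86.4 -20.7  81.2  85.2] [-67.6 -67.4  -5.6  67.5  67.7]
```

The offsets are within 2 mm, well inside the 9 mm funnel of the leaning walls. I lower 75 mm with a 1 mm shift towards the lip.

```bash
python3 -m pendant '{"fingers":[-1,-1,-1,-1,-1,-1,-1,-1,-1,-1,-1,-1],"linear":[[-1,0,3],[0,0,6],[0,0,8],[0,0,10],[0,0,10],[0,0,10],[0,0,10],[0,0,8],[0,0,6],[0,0,4],[0,0,0],[0,0,0]],"angular":[[0,0,0],[0,0,0],[0,0,0],[0,0,0],[0,0,0],[0,0,0],[0,0,0],[0,0,0],[0,0,0],[0,0,0],[0,0,0],[0,0,0]]}'; python3 d.py 606 209.5 83.5
python3 - <<'E'
from h import *
s=snap('scene','a6.png');c=s['color'][200:345,200:360,::-1]
cv2.imwrite('pics/a6z.png',cv2.resize(c,None,fx=4,fy=4,interpolation=2))
E
```

```text
clock: 9.18
tcp_pos: [606.4, 209.8, 108.3]
ee_rot: [-0.82, 3.033, -0.0]
wrist_force: [0.5, 0.0, -3.6]
opening: 25.6
t 9.1833 pos [606.4 209.8 108.3] yawx -149.73 z [ 0. -0. -1.] q [ 0.21  0.68  1.36 -0.    1.1  -1.89] F [ 0.5  0.  -3.6] open 25.6
to go tool [ 0.5 -0.1 24.8]
```

View pics/a6z.png

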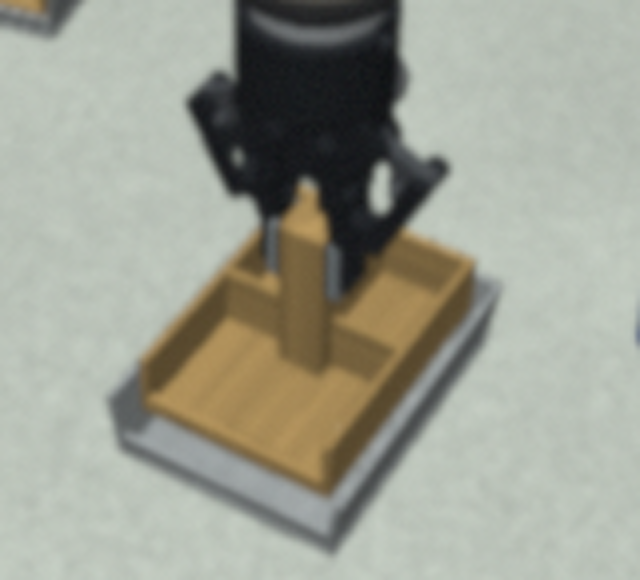

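It is entering the caddy cleanly with no contact force. Next I lower the remaining ~24 mm slowly.

```bash
python3 -m pendant '{"fingers":[-1,-1,-1,-1,-1,-1,-1],"linear":[[0,0,3],[0,0,3],[0,0,3],[0,0,3],[0,0,2],[0,0,2],[0,0,0]],"angular":[[0,0,0],[0,0,0],[0,0,0],[0,0,0],[0,0,0],[0,0,0],[0,0,0]]}'; python3 d.py 606 209.5 83.5
```

```text
clock: 9.82
tcp_pos: [606.0, 209.8, 91.7]
ee_rot: [0.82, -3.032, 0.0]
wrist_force: [0.3, 1.0, -3.7]
opening: 25.1
t 9.8167 pos [606.  209.8  91.7] yawx -149.73 z [-0.001 -0.    -1.   ] q [ 0.21  0.7   1.37 -0.    1.07 -1.89] F [ 0.3  1.  -3.7] open 25.1
to go tool [ 0.1 -0.2  8.2]
```

```bash
python3 -m pendant '{"fingers":[-1,-1,-1,-1,-1],"linear":[[0,0,2],[0,0,2],[0,0,1.5],[0,0,1],[0,0,0]],"angular":[[0,0,0],[0,0,0],[0,0,0],[0,0,0],[0,0,0]]}'; python3 d.py 606 209.5 83.5;python3 -m pendant '{"fingers":[-1,-1,-1],"linear":[[0,0,1],[0,0,0.5],[0,0,0]],"angular":[[0,0,0],[0,0,0],[0,0,0]]}'; python3 d.py 606 209.5 83.5
```

```text
clock: 10.23
tcp_pos: [606.1, 209.8, 85.4]
ee_rot: [0.82, -3.032, 0.0]
wrist_force: [0.2, -0.1, -3.3]
opening: 25.5
t 10.2333 pos [606.1 209.8  85.4] yawx -149.74 z [-0. -0. -1.] q [ 0.21  0.71  1.38 -0.    1.06 -1.89] F [ 0.2 -0.1 -3.3] open 25.5
to go tool [ 0.3 -0.2  1.9]
clock: 10.48
tcp_pos: [606.2, 209.8, 84.2]
ee_rot: [0.82, -3.033, 0.0]
wrist_force: [-0.4, 0.2, -3.5]
opening: 25.4
t 10.4833 pos [606.2 209.8  84.2] yawx -149.73 z [-0. -0. -1.] q [ 0.21  0.71  1.38 -0.    1.05 -1.89] F [-0.4  0.2 -3.5] open 25.4
to go tool [ 0.4 -0.2  0.7]
```

Still carrying the weight (-3.5 N), so I go down another 2 mm in small steps.

```bash
python3 -m pendant '{"fingers":[-1,-1,-1],"linear":[[0,0,0.6],[0,0,0.4],[0,0,0]],"angular":[[0,0,0],[0,0,0],[0,0,0]]}'; python3 d.py 606 209.5 83.5;python3 -m pendant '{"fingers":[-1,-1,-1],"linear":[[0,0,0.5],[0,0,0.5],[0,0,0]],"angular":[[0,0,0],[0,0,0],[0,0,0]]}'; python3 d.py 606 209.5 83.5
```

```text
clock: 10.73
tcp_pos: [606.3, 209.8, 83.5]
ee_rot: [-0.82, 3.032, -0.0]
wrist_force: [0.4, 0.2, -2.7]
opening: 25.3
t 10.7333 pos [606.3 209.8  83.5] yawx -149.73 z [ 0. -0. -1.] q [ 0.21  0.71  1.38 -0.    1.05 -1.89] F [ 0.4  0.2 -2.7] open 25.3
to go tool [ 0.5 -0.1 -0. ]
clock: 10.98
tcp_pos: [606.3, 209.9, 83.4]
ee_rot: [-0.82, 3.032, -0.0]
wrist_force: [-2.6, -1.0, 5.1]
opening: 25.5
t 10.9833 pos [606.3 209.9  83.4] yawx -149.73 z [ 0.001  0.    -1.   ] q [ 0.21  0.71  1.38 -0.    1.05 -1.89] F [-2.6 -1.   5.1] open 25.5
to go tool [ 0.5 -0.1 -0.1]
```

The floor contact shows: force went from -3.5 to +5.1 N at TCP z 83.4, the same height as the original seat. I open and then retreat upwards.

```bash
python3 -m pendant '{"fingers":[1,1,1,1,1,1,1,1,1],"linear":[[0,0,0],[0,0,0],[0,0,0],[0,0,0],[0,0,0],[0,0,0],[0,0,0],[0,0,0],[0,0,0]],"angular":[[0,0,0],[0,0,0],[0,0,0],[0,0,0],[0,0,0],[0,0,0],[0,0,0],[0,0,0],[0,0,0]]}'; python3 d.py 606 209.5 83.5; python3 -m pendant '{"fingers":[1,1,1,1,1,1,1,1],"linear":[[0,0,-5],[0,0,-15],[0,0,-25],[0,0,-30],[0,0,-35],[0,0,-35],[0,0,-20],[0,0,0]],"angular":[[0,0,0],[0,0,0],[0,0,0],[0,0,0],[0,0,0],[0,0,0],[0,0,0],[0,0,0]]}'; python3 -m pendant '{"fingers":[1,1,1,1,1,1,1,1,1,1,1,1],"linear":[[30,-17,0],[30,-17,0],[30,-17,0],[30,-17,0],[30,-17,0],[30,-17,0],[0,-20,0],[0,-30,0],[0,-30,0],[0,-30,0],[0,0,0],[0,0,0]],"angular":[[0,0,0],[0,0,0],[0,0,0],[0,0,0],[0,0,0],[0,0,0],[0,0,0],[0,0,0],[0,0,0],[0,0,0],[0,0,0],[0,0,0]]}'; python3 d.py 606 209.5 83.5
python3 - <<'E'
from h import *
s=snap('scene','b1.png');c=s['color'][200:345,200:360,::-1]
t=snap('top','b2.png')
cv2.imwrite('pics/b1z.png',np.hstack([cv2.resize(c,(360,326),interpolation=2),cv2.resize(t['color'][:,:,::-1],(435,326))]))
E
```

```text
clock: 11.73
tcp_pos: [606.3, 209.8, 82.2]
ee_rot: [-0.82, 3.033, -0.0]
wrist_force: [0.5, 0.8, 0.7]
opening: 85.5
t 11.7333 pos [606.3 209.8  82.2] yawx -149.73 z [ 0. -0. -1.] q [ 0.21  0.71  1.38 -0.    1.05 -1.89] F [0.5 0.8 0.7] open 85.5
to go tool [ 0.4 -0.1 -1.3]
clock: 12.4
tcp_pos: [608.2, 210.3, 253.9]
ee_rot: [-0.817, 3.022, -0.001]
wrist_force: [0.1, 0.3, -0.2]
opening: 84.9
clock: 13.4
tcp_pos: [557.6, -65.1, 246.3]
ee_rot: [0.816, -3.032, -0.001]
wrist_force: [-0.4, 0.6, 0.0]
opening: 85.6
t 13.4 pos [557.6 -65.1 246.3] yawx -149.87 z [-0.002  0.    -1.   ] q [-0.25  0.41  1.43  0.    1.3  -2.35] F [-0.4  0.6  0. ] open 85.6
to go tool [-179.9  213.   162.9]
```

View pics/b1z.png

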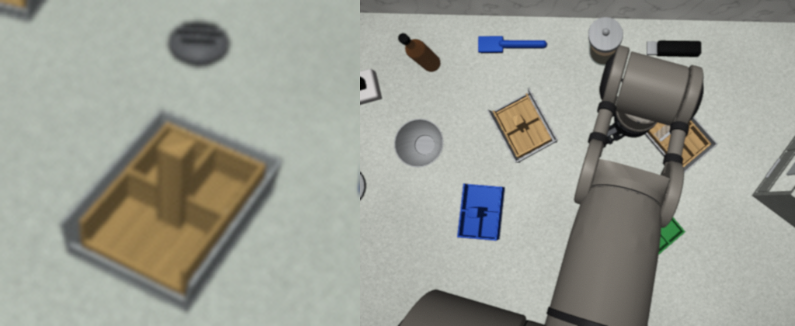

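The insert is in the caddy with the open bay at the lip and the post free. I check the numbers next.

```bash
python3 - <<'E'
from h import *
s=dict(np.load('pics/b2.png.npz'));P=pts(s)[105:220,155:265];z=P[...,2]
a=np.radians(30.5);d=P-np.array([605.7,210.2,0]);X=d[...,0]*np.cos(a)+d[...,1]*np.sin(a);Y=-d[...,0]*np.sin(a)+d[...,1]*np.cos(a)
m=z>98;print('post z',np.median(z[m]),'X',np.median(X[m]),'Y',np.median(Y[m]),'rect',cv2.minAreaRect(P[m][:,:2].astype(np.float32)))
for n,k in(('bay',(abs(X-45)<15)&(abs(Y)<35)),('pockL',(abs(X+45)<12)&(abs(Y-28)<10)),('pockR',(abs(X+45)<12)&(abs(Y+28)<10)),('wallL',(abs(X-5)<60)&(abs(Y-53)<1.2)),('wallR',(abs(X-5)<60)&(abs(Y+53)<1.2))):
    print(n,np.median(z[k]).round(1), [np.median(z[k&(X>0)]).round(1) if (k&(X>0)).any() else 0])
# other insert diff in scene
A=dict(np.load('pics/scene0.png.npz'))['color'].astype(int);B=dict(np.load('pics/b1.png.npz'))['color'].astype(int)
D=abs(A-B).max(-1)[145:212,160:245];print('other caddy diff: max',D.max(),'n>30',(D>30).sum())
E
```

```text
post z 104.39777484009124 X -0.5703813651649077 Y 1.0624364021964392 rect ((605.6649780273438, 210.957275390625), (26.420703887939453, 25.945241928100586), 28.46461296081543)
bay 9.5 [np.float64(9.5)]
pockL 9.6 [0]
pockR 9.5 [0]
wallL 43.1 [np.float64(43.2)]
wallR 41.7 [np.float64(42.5)]
other caddy diff: max 6 n>30 0
```

Post top is at 104.4 mm (104.3 at the start), floors are level at 9.5 mm, the insert is within about 1 mm of centre, and the other insert has not changed. I hand the job in.

```bash
python3 -c "
from bench import workorder;print(workorder.job_done())"
```

```text
the job is handed in; nothing more can be done
None
```

The backwards insert is now the right way round in its caddy, with its cut-down end at the low lip. I handed the job in at about 13.5 s of the 38 s allowed. I gripped the post, lifted the insert about 100 mm clear, turned it half a turn and lowered it until it touched the caddy floor. Only then did I let go and move the arm clear.

**Last checks, all of which agreed:**
- **Seat:** the post top measured 104.4 mm (104.3 mm before the job). The bay and pocket floors were level at about 9.5 mm.
- **Position:** the post was about 1 mm from the caddy's measured centre.
- **Other insert:** it showed no visible change in the scene camera.
- **Contact:** the wrist force was near zero and the gripper stood at about z = 246 mm, well clear of everything.

**One disagreement on the way:** the scene camera put the lifted insert about 2 mm to one side of where the arm's own readings had it. I put that down to camera calibration. It went home without any sideways contact force on the way down.

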